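# Plug an oak slab and change the router bit to trim the plugs

## Task

Set every tapered oak plug, narrow end down, in a hole of its own in the oak slab, tap them all fully home with the round mallet, and stand the mallet back upright on the bench. Change the router over to trim them: lift the round-nosed bit out of its slack collet and stand it shank down in the empty hole of the bit block, then put the flush-trim bit (straight cutter, bearing on its end) shank down and fully home in the collet and turn the nut clockwise until it grips and will turn no further. Leave the V bit in the block, and the other things on the bench where they are.

Things in the scene. Friction and masses are not known exactly. Their poses are not given: they have to be found in the camera images.
- slab: round oak slab, 265 mm across with its dark bark, 45 mm thick, lying on the bench (fixed), a teal resin edge along its +x side. Origin under its centre, z up. Four round tapered holes stand in a square, 76 mm apart, about its centre.
- hole0 (a point): centre of the mouth of a hole in the slab, level with the slab's top, 45 mm above the bench. The mouth is 39 mm wide; the hole narrows downwards with the plugs' taper. A plug set in loosely has its foot 26 to 29 mm below this point; pushed with more than about 9 N it goes slowly down and is home 8 mm deeper, foot about 35 mm down and top 23 mm above the slab, where it stops solid
- hole1 (a point): centre of the mouth of a hole in the slab, level with the slab's top, 45 mm above the bench. The mouth is 39 mm wide; the hole narrows downwards with the plugs' taper. A plug set in loosely has its foot 26 to 29 mm below this point; pushed with more than about 9 N it goes slowly down and is home 8 mm deeper, foot about 35 mm down and top 23 mm above the slab, where it stops solid
- hole2 (a point): centre of the mouth of a hole in the slab, level with the slab's top, 45 mm above the bench. The mouth is 39 mm wide; the hole narrows downwards with the plugs' taper. A plug set in loosely has its foot 26 to 29 mm below this point; pushed with more than about 9 N it goes slowly down and is home 8 mm deeper, foot about 35 mm down and top 23 mm above the slab, where it stops solid
- hole3 (a point): centre of the mouth of a hole in the slab, level with the slab's top, 45 mm above the bench. The mouth is 39 mm wide; the hole narrows downwards with the plugs' taper. A plug set in loosely has its foot 26 to 29 mm below this point; pushed with more than about 9 N it goes slowly down and is home 8 mm deeper, foot about 35 mm down and top 23 mm above the slab, where it stops solid
- plug0: tapered oak plug 58 mm tall, standing on the bench narrow end down (2 to 4 of them are there). Its foot is 32 mm across, widening to 42 mm at 36 mm up; the upper 22 mm are a straight stub 42 mm across. 50 g. Origin at the centre of its foot, z up towards the stub
- plug1: tapered oak plug 58 mm tall, standing on the bench narrow end down (2 to 4 of them are there). Its foot is 32 mm across, widening to 42 mm at 36 mm up; the upper 22 mm are a straight stub 42 mm across. 50 g. Origin at the centre of its foot, z up towards the stub
- plug2: tapered oak plug 58 mm tall, standing on the bench narrow end down (2 to 4 of them are there). Its foot is 32 mm across, widening to 42 mm at 36 mm up; the upper 22 mm are a straight stub 42 mm across. 50 g. Origin at the centre of its foot, z up towards the stub
- plug3: tapered oak plug 58 mm tall, standing on the bench narrow end down (2 to 4 of them are there). Its foot is 32 mm across, widening to 42 mm at 36 mm up; the upper 22 mm are a straight stub 42 mm across. 50 g. Origin at the centre of its foot, z up towards the stub
- mallet: round carver's mallet of dark wood, 190 mm tall, standing on its head on the bench. The head is 68 to 74 mm across and 94 mm high with a flat end, the slim pale handle above it is 26 mm across. 0.4 kg. Origin at the centre of the head's flat end, z along the handle
- bit: flush-trim router bit, 68 mm long, the one with a plain cylindrical head: steel shank 12 mm across and 38 mm long with a chamfered foot, then the head 20 mm across and 30 mm long (two straight cutters, and a ball bearing as its end). 90 g. Origin at the foot of the shank, z towards the bearing. At first it stands, shank down, in a hole of the bit block, its head 8 mm clear of the block's top
- bit_round: round-nosed router bit, 67 mm long, at first standing loose in the router's collet: same 12 x 38 mm shank, head 23 mm across (straight from 43 to 56 mm above the foot) with a rounded dark nose. 90 g. Origin at the shank's foot, z towards the nose
- bit_vee: router bit with a pointed V head 25 mm across, same shank, 61 mm long, in the bit block: leave it there. Origin at the shank's foot
- bit_block: loose wooden block 170 x 56 x 42 mm, 0.6 kg, on the bench with a row of three holes 50 mm apart along its x axis; one of them is empty. Origin under its centre
- bit_block_hole0 (a point): centre of the mouth of a hole in the bit block, at its top face. The hole is 14 mm wide and 30 mm deep: a bit that is home has its foot 30 mm below this point
- bit_block_hole1 (a point): centre of the mouth of a hole in the bit block, at its top face. The hole is 14 mm wide and 30 mm deep: a bit that is home has its foot 30 mm below this point
- bit_block_hole2 (a point): centre of the mouth of a hole in the bit block, at its top face. The hole is 14 mm wide and 30 mm deep: a bit that is home has its foot 30 mm below this point
- router: router motor, 89 mm across, standing head-down in a fixed plywood cradle 130 mm square, collet upwards; origin under its centre on the bench. The brass collet in the nut has a countersunk mouth and a bore about 15 mm wide and 30 mm deep with a solid floor. 34 mm below the nut's top is the motor's shoulder, 72 mm across; the spindle between is slim
- nut_top (a point): centre of the top face of the hexagonal steel collet nut, 178 mm above the bench, on the collet's axis; it turns with the nut. The nut is 38 mm across flats and 22 mm high; one flat faces the point's x axis, the others follow every 60 degrees. A bit that is fully home has its foot 30 mm below this point and its head 8 mm above the nut
- nut (a joint): turn of the collet nut, rad: 0 fully slack, growing as it is turned clockwise seen from above; it takes about 0.2 N m to turn and stays where it is left. With the bit in, the jaws meet the shank at about 1.7 and the nut comes up solid at 2.2
- sander: cork sanding block 100 x 58 x 35 mm on the bench: bystander, leave alone
- stick_cup: clear cup of wooden stir sticks, 76 mm across, 130 mm high: bystander, leave alone
- tape: roll of masking tape 96 mm across, 24 mm high: bystander, leave alone
- heat_gun: heat gun standing on its tail, 180 mm high: bystander, leave alone
Things that resemble listed ones, but are neither listed nor needed, are in the scene too. Leave any orange, pink or turquoise look-alike of the plug0 alone.

How it is judged:
On the way:
1. every plug is home in a hole, the mallet on one of them (((horizontal distance between plug0 and hole0 below 0.004 m and z of plug0 in the frame of hole0 below -0.0325 m and angle between plug0's own z axis and vertical below 0.1 rad) or (horizontal distance between plug0 and hole1 below 0.004 m and z of plug0 in the frame of hole1 below -0.0325 m and angle between plug0's own z axis and vertical below 0.1 rad) or (horizontal distance between plug0 and hole2 below 0.004 m and z of plug0 in the frame of hole2 below -0.0325 m and angle between plug0's own z axis and vertical below 0.1 rad) or (horizontal distance between plug0 and hole3 below 0.004 m and z of plug0 in the frame of hole3 below -0.0325 m and angle between plug0's own z axis and vertical below 0.1 rad)) and ((horizontal distance between plug1 and hole0 below 0.004 m and z of plug1 in the frame of hole0 below -0.0325 m and angle between plug1's own z axis and vertical below 0.1 rad) or (horizontal distance between plug1 and hole1 below 0.004 m and z of plug1 in the frame of hole1 below -0.0325 m and angle between plug1's own z axis and vertical below 0.1 rad) or (horizontal distance between plug1 and hole2 below 0.004 m and z of plug1 in the frame of hole2 below -0.0325 m and angle between plug1's own z axis and vertical below 0.1 rad) or (horizontal distance between plug1 and hole3 below 0.004 m and z of plug1 in the frame of hole3 below -0.0325 m and angle between plug1's own z axis and vertical below 0.1 rad)) and ((horizontal distance between plug2 and hole0 below 0.004 m and z of plug2 in the frame of hole0 below -0.0325 m and angle between plug2's own z axis and vertical below 0.1 rad) or (horizontal distance between plug2 and hole1 below 0.004 m and z of plug2 in the frame of hole1 below -0.0325 m and angle between plug2's own z axis and vertical below 0.1 rad) or (horizontal distance between plug2 and hole2 below 0.004 m and z of plug2 in the frame of hole2 below -0.0325 m and angle between plug2's own z axis and vertical below 0.1 rad) or (horizontal distance between plug2 and hole3 below 0.004 m and z of plug2 in the frame of hole3 below -0.0325 m and angle between plug2's own z axis and vertical below 0.1 rad)) and ((horizontal distance between plug3 and hole0 below 0.004 m and z of plug3 in the frame of hole0 below -0.0325 m and angle between plug3's own z axis and vertical below 0.1 rad) or (horizontal distance between plug3 and hole1 below 0.004 m and z of plug3 in the frame of hole1 below -0.0325 m and angle between plug3's own z axis and vertical below 0.1 rad) or (horizontal distance between plug3 and hole2 below 0.004 m and z of plug3 in the frame of hole2 below -0.0325 m and angle between plug3's own z axis and vertical below 0.1 rad) or (horizontal distance between plug3 and hole3 below 0.004 m and z of plug3 in the frame of hole3 below -0.0325 m and angle between plug3's own z axis and vertical below 0.1 rad)) and (contact force between mallet and plug0 above 2 N or contact force between mallet and plug1 above 2 N or contact force between mallet and plug2 above 2 N or contact force between mallet and plug3 above 2 N)).
At the end, for the whole second after the job is handed in: Plugs upright, centred (4 mm), feet 32.5 mm or more below the slab's face; mallet upright on the bench; flush-trim bit within 3 mm of the collet's axis, foot 27.5 mm or more below the nut's top, nut past 1.95 rad, gripped with over 6 N; other two bits in the block, 26 mm or deeper; at rest (((horizontal distance between plug0 and hole0 below 0.004 m and z of plug0 in the frame of hole0 below -0.0325 m and angle between plug0's own z axis and vertical below 0.1 rad) or (horizontal distance between plug0 and hole1 below 0.004 m and z of plug0 in the frame of hole1 below -0.0325 m and angle between plug0's own z axis and vertical below 0.1 rad) or (horizontal distance between plug0 and hole2 below 0.004 m and z of plug0 in the frame of hole2 below -0.0325 m and angle between plug0's own z axis and vertical below 0.1 rad) or (horizontal distance between plug0 and hole3 below 0.004 m and z of plug0 in the frame of hole3 below -0.0325 m and angle between plug0's own z axis and vertical below 0.1 rad)) and ((horizontal distance between plug1 and hole0 below 0.004 m and z of plug1 in the frame of hole0 below -0.0325 m and angle between plug1's own z axis and vertical below 0.1 rad) or (horizontal distance between plug1 and hole1 below 0.004 m and z of plug1 in the frame of hole1 below -0.0325 m and angle between plug1's own z axis and vertical below 0.1 rad) or (horizontal distance between plug1 and hole2 below 0.004 m and z of plug1 in the frame of hole2 below -0.0325 m and angle between plug1's own z axis and vertical below 0.1 rad) or (horizontal distance between plug1 and hole3 below 0.004 m and z of plug1 in the frame of hole3 below -0.0325 m and angle between plug1's own z axis and vertical below 0.1 rad)) and ((horizontal distance between plug2 and hole0 below 0.004 m and z of plug2 in the frame of hole0 below -0.0325 m and angle between plug2's own z axis and vertical below 0.1 rad) or (horizontal distance between plug2 and hole1 below 0.004 m and z of plug2 in the frame of hole1 below -0.0325 m and angle between plug2's own z axis and vertical below 0.1 rad) or (horizontal distance between plug2 and hole2 below 0.004 m and z of plug2 in the frame of hole2 below -0.0325 m and angle between plug2's own z axis and vertical below 0.1 rad) or (horizontal distance between plug2 and hole3 below 0.004 m and z of plug2 in the frame of hole3 below -0.0325 m and angle between plug2's own z axis and vertical below 0.1 rad)) and ((horizontal distance between plug3 and hole0 below 0.004 m and z of plug3 in the frame of hole0 below -0.0325 m and angle between plug3's own z axis and vertical below 0.1 rad) or (horizontal distance between plug3 and hole1 below 0.004 m and z of plug3 in the frame of hole1 below -0.0325 m and angle between plug3's own z axis and vertical below 0.1 rad) or (horizontal distance between plug3 and hole2 below 0.004 m and z of plug3 in the frame of hole2 below -0.0325 m and angle between plug3's own z axis and vertical below 0.1 rad) or (horizontal distance between plug3 and hole3 below 0.004 m and z of plug3 in the frame of hole3 below -0.0325 m and angle between plug3's own z axis and vertical below 0.1 rad)) and linear speed of each of plug0, plug1, plug2, plug3, mallet below 0.02 m/s and angle between mallet's own z axis and vertical below 0.1 rad and height (world z) of mallet below 0.008 m and horizontal distance between bit and nut_top below 0.003 m and z of bit in the frame of nut_top below -0.0275 m and angle between bit's own z axis and vertical below 0.08 rad and ((horizontal distance between bit_round and bit_block_hole0 below 0.004 m and z of bit_round in the frame of bit_block_hole0 below -0.026 m) or (horizontal distance between bit_round and bit_block_hole1 below 0.004 m and z of bit_round in the frame of bit_block_hole1 below -0.026 m) or (horizontal distance between bit_round and bit_block_hole2 below 0.004 m and z of bit_round in the frame of bit_block_hole2 below -0.026 m)) and ((horizontal distance between bit_vee and bit_block_hole0 below 0.004 m and z of bit_vee in the frame of bit_block_hole0 below -0.026 m) or (horizontal distance between bit_vee and bit_block_hole1 below 0.004 m and z of bit_vee in the frame of bit_block_hole1 below -0.026 m) or (horizontal distance between bit_vee and bit_block_hole2 below 0.004 m and z of bit_vee in the frame of bit_block_hole2 below -0.026 m)) and angle between bit_block's own z axis and vertical below 0.05 rad and value of joint nut above 1.95 rad and contact force between bit and router above 6 N); the robot touches nothing.
It fails at once if the V bit is pulled out of the block (z of bit_vee in the frame of bit_block above 0.03 m).
It fails at once if a bystander is knocked more than 30 mm away or tipped over (distance of any of sander, stick_cup, tape, heat_gun from where it was at the start of the episode above 0.03 m).
Of plug0, plug1, plug2, plug3 only 2 to 4 are there at a start; the rules pass over those that are not, and their reading is None.
At some moment in a run one of bit_block may be knocked a few centimetres aside while the robot is not near it.
It also fails if it takes over 210 s, if anything falls off the work surface, if the arm or the gripper's body presses on something with over 40 N, if the wrist force passes 120 N, or if a joint passes its speed limit or range.

## Robot

A 7-joint arm with a two-finger parallel gripper is mounted at the origin on the work surface. World frame = base frame: x ahead of the robot, y to its left, z up, the work surface at z = 0. Lengths are in m, angles in rad, forces in N, time in s.
With the tool pointing down it reaches from about 0.425 to 0.875 m from the base axis. Payload 8.4 kg.
Tool frame: the origin (TCP) lies between the finger pads; the fingertips stand 17 mm ahead of it and the grasp point (between the pads) lies 2 mm behind it; x points along the fingers, z is the direction in which the jaws open and shut, and the axes are right-handed (so a half turn about x gives the same grasp; the last joint's range is limited). The gripper opens to 87 mm and grips with 3 to 60 N. Pads are 19 mm wide; open, the fingers measure 117 mm over their backs; the gripper's body (75 mm by 190 mm) begins 51 mm behind the grasp point.
Start: joints at [1.074, 0.333, 0.04, 1.465, -0.013, 1.343, -0.059], TCP at [0.252, -0.599, 0.24] pointing down, gripper open.
Joint ranges: [-2.58, 2.58], [-0.38, 2.09], [-1.3, 1.39], [0.25, 2.4], [-1.5, 4.64], [0.08, 2.09], [-2.65, 2.65]. Speed limits (rad/s): [2.22, 2.22, 2.79, 2.79, 3.14, 3.14, 3.14].

## Interface

Orientations are given as a unit quaternion [x, y, z, w].
In Python, from plant import bot, kinematics, read_camera, camera_params, monitor gives the robot as it stands. The module is installed in compiled form; this text tells all that it offers. Calls block until the motion is done:
- bot.goto(position, orientation): joint-space move of the TCP to a pose.
- bot.move_l(position, orientation=None, rate=0.15): straight line of the TCP; orientation=None keeps the orientation; rate is the mean speed in m/s.
- bot.goto_joints(angles): joint-space move.
- bot.move_gripper(opening, effort=None): finger opening in m; effort is the grip in N (None keeps the last); returns when the fingers have stopped.
- bot.hold(seconds).
- kinematics.ik(position, orientation): joint angles nearest the present ones, or None.
- read_camera(name): name is "side" or "top" or "wrist"; returns the picture (384x512x3 uint8, red, green, blue); there is no depth.
- camera_params(name): a dict with "K" (3x3 intrinsics, pixels), "R" (3x3) and "t" (3): a world point X has camera coordinates R X + t. Camera axes: x right, y down, z forward; pixel columns grow to the right and rows downward; lengths in m; the calibration is good to about 2 mm. The wrist camera is an equidistant fisheye: a pixel r from the principal point sees the ray r / f radians off the axis. A picture is of the moment at which its call begins: read the wrist's pose just before it. camera_params takes no time and is no camera call; for the wrist camera it gives the pose at the moment of the call.
A pose or a line that the arm cannot do raises bot.IKError and nothing moves.
- bot.sign_off(): hands the job in, once; it reports no verdict.
Readings, each from a call of its own:
- monitor.current_t(): time.
- monitor.current_joints(): joint angles.
- monitor.current_dq(): joint speeds.
- monitor.current_effort(): joint torques, N m.
- monitor.current_eef_pos(): TCP position.
- monitor.current_eef_rot(): TCP orientation.
- monitor.current_wrist_force(): force on the tool from outside, world axes, zero at the start.
- monitor.current_moment(): the same for the moment, N m.
- monitor.current_opening(): finger opening in m.
Only numpy, scipy, OpenCV 4.12 (cv2) and the standard library are available. Lean on these libraries where they do the work, as an engineer would, in place of code of your own. Each camera call takes 0.05 s, during which the arm holds its last target. There are 200 camera calls.

## Working session

There is one attempt and no reset: what is moved stays moved. The work goes in short steps, each a Python script; the robot and the scene stay as the last script left them, time stands still between calls to the robot, and variables do not carry over. Pictures are saved under pics/ and viewed, about 12 in all and at most 16, crops included, and the job is handed in when it is done.

```bash
mkdir -p pics; ls; python3 - <<'E'
from plant import bot, kinematics, read_camera, camera_params, monitor
import cv2,numpy as np
for n in ("top","side","wrist"):
    p=camera_params(n); print(n,np.round(p["K"],1).tolist(),np.round(p["R"],3).tolist(),np.round(p["t"],3).tolist())
    im=read_camera(n); cv2.imwrite(f"pics/{n}0.png",cv2.resize(im[:,:,::-1],None,fx=1.5,fy=1.5,interpolation=cv2.INTER_CUBIC))
print(monitor.current_eef_rot(),monitor.current_t(),monitor.current_eef_pos())
E
```

```text
pics
top [[383.1, 0.0, 260.7], [0.0, 383.1, 187.5], [0.0, 0.0, 1.0]] [[0.029, -0.999, 0.039], [-0.996, -0.032, -0.08], [0.081, -0.037, -0.996]] [0.021, 0.572, 1.081]
side [[447.9, 0.0, 249.2], [0.0, 447.9, 194.5], [0.0, 0.0, 1.0]] [[0.975, -0.224, 0.0], [-0.141, -0.616, -0.775], [0.174, 0.755, -0.632]] [-0.527, 0.215, 1.15]
wrist [[297.3, 0.0, 258.3], [0.0, 297.3, 193.3], [0.0, 0.0, 1.0]] [[0.388, -0.922, -0.002], [-0.894, -0.376, 0.243], [-0.225, -0.093, -0.97]] [-0.65, -0.029, 0.39]
[ 0.39159605  0.58931341 -0.39112362  0.58854443] 0.15 [ 0.25164293 -0.59892102  0.23884759]
```

View pics/top0.png

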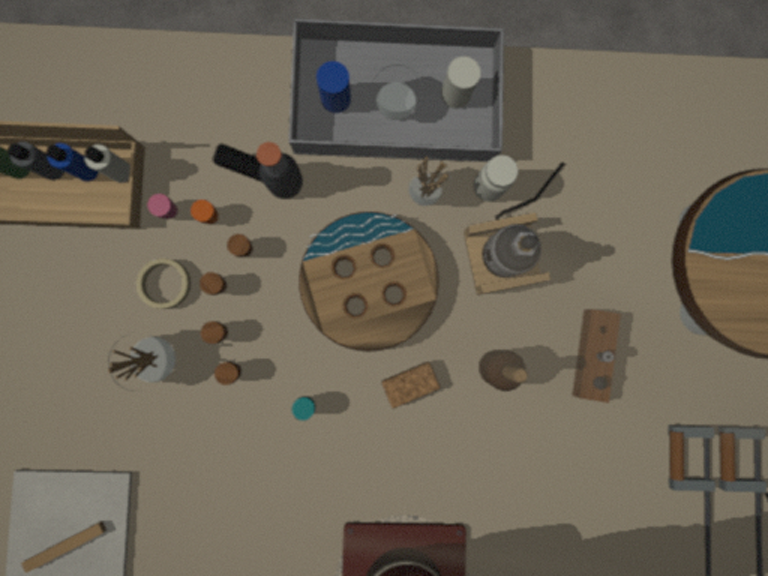

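View pics/side0.png

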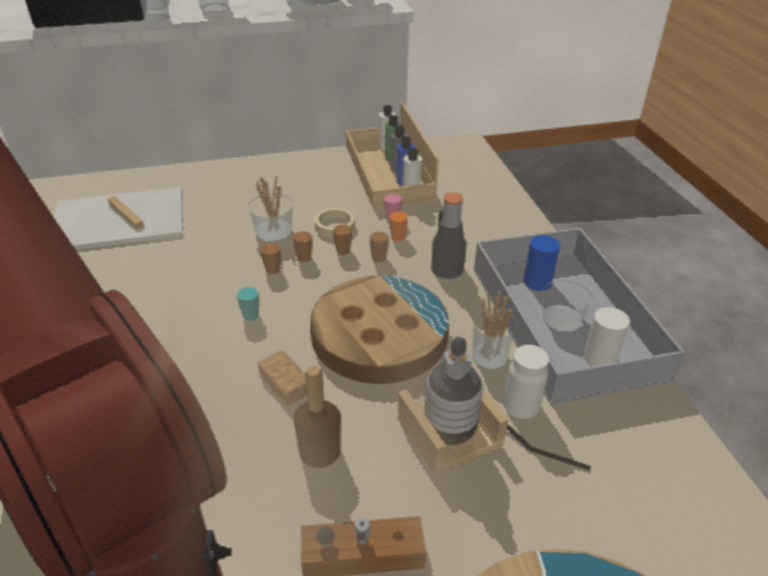

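```bash
cat > h.py <<'E'
from plant import bot, kinematics, read_camera, camera_params, monitor
import cv2, numpy as np
from scipy.spatial.transform import Rotation as Ro
def ray(p,uv,fish=False):
    K=p["K"]; x=(uv[0]-K[0,2])/K[0,0]; y=(uv[1]-K[1,2])/K[1,1]
    if fish:
        r=np.hypot(x,y); s=np.sin(r)/r if r>1e-9 else 1; d=np.array([x*s,y*s,np.cos(r)])
    else: d=np.array([x,y,1.])
    return -p["R"].T@p["t"], p["R"].T@d
def at(p,uv,z,fish=False):
    c,d=ray(p,uv,fish); return (c+d*(z-c[2])/d[2])
def proj(p,X,fish=False):
    c=p["R"]@np.asarray(X,float)+p["t"]; K=p["K"]
    if fish:
        r=np.hypot(c[0],c[1]); th=np.arctan2(r,c[2]); c=np.array([c[0]/r*th,c[1]/r*th,1]) 
    return np.array([K[0,0]*c[0]/c[2]+K[0,2],K[1,1]*c[1]/c[2]+K[1,2]])
def un(uv,s,o=(0,0)): return (np.array(uv)+.5)/s-.5+np.array(o)
def down(yaw):
    "tool x down, jaw axis z horizontal at world angle yaw"
    z=np.array([np.cos(yaw),np.sin(yaw),0]); x=np.array([0,0,-1.]); return Ro.from_matrix(np.c_[x,np.cross(z,x),z]).as_quat()
def snap(name,f,crop=None,s=1.5):
    p=camera_params(name); im=read_camera(name)
    x0,y0,x1,y1=crop or (0,0,512,384)
    cv2.imwrite("pics/"+f,cv2.resize(im[y0:y1,x0:x1,::-1],None,fx=s,fy=s,interpolation=cv2.INTER_CUBIC))
    return p,im
def tcp(): return np.array(monitor.current_eef_pos())
def wf(): return np.round(monitor.current_wrist_force(),1)
E
python3 - <<'E'
from h import *
p=camera_params("top"); print("top cam",-p["R"].T@p["t"])
def s(n,uv,z): print(n,np.round(at(p,un(uv,1.5),z),4))
for uv in [(239,245),(213,283),(214,332),(227,373)]: s("plug",uv,.058)
for uv in [(344,267),(382,256),(395,294),(356,305)]: s("hole",uv,.045)
s("mallet handle",(515,375),.19); s("mallet head",(501,370),.09)
for uv in [(603,328),(601,383)]: s("blk",uv,.042)
s("bit",(607,356),.08); s("round",(526,240),.215); s("gun",(268,153),.18);s("cup",(432,172),.13);s("cup2",(130,362),.13);s("teal",(303,408),.058);s("bottle",(503,170),.1)
w=camera_params("wrist");c=-w["R"].T@w["t"]
q=Ro.from_quat(monitor.current_eef_rot()).as_matrix()
print("cam in tool",q.T@(c-tcp()),"axis",q.T@w["R"][2], "jaw axis world",q[:,2])
for P in [(.6,-.2),(.6,.3),(.45,-.25),(.62,.0)]:
  print(P,[kinematics.ik([*P,.3],down(a)) is not None for a in np.arange(0,3.1,.4)])
E
```

```text
top cam [0.48127285 0.07908607 1.12170386]
plug [0.6265 0.3236 0.058 ]
plug [0.5545 0.3673 0.058 ]
plug [0.4651 0.3607 0.058 ]
plug [0.3917 0.3334 0.058 ]
hole [0.5934 0.1293 0.045 ]
hole [0.6167 0.0585 0.045 ]
hole [0.5457 0.0319 0.045 ]
hole [0.5228 0.1043 0.045 ]
mallet handle [ 0.4118 -0.1601  0.19  ]
mallet head [ 0.4126 -0.1603  0.09  ]
blk [ 0.4937 -0.3658  0.042 ]
blk [ 0.3901 -0.3619  0.042 ]
bit [ 0.4425 -0.3575  0.08  ]
round [ 0.6292 -0.1689  0.215 ]
gun [0.7654 0.2557 0.18  ]
cup [ 0.7582 -0.0235  0.13  ]
cup2 [0.4118 0.4787 0.13  ]
teal [0.3324 0.1936 0.058 ]
bottle [ 0.7755 -0.1566  0.1   ]
cam in tool [-0.14545611  0.06695253  0.00086234] axis [ 9.69932065e-01 -2.43375813e-01 -5.03302278e-05] jaw axis world [ 0.38734933 -0.92193214 -0.00127553]
(0.6, -0.2) [True, True, True, True, True, True, True, False]
(0.6, 0.3) [True, True, True, True, True, True, True, True]
(0.45, -0.25) [True, True, True, True, True, True, False, False]
(0.62, 0.0) [True, True, True, True, True, True, True, True]
```

View pics/wrist0.png

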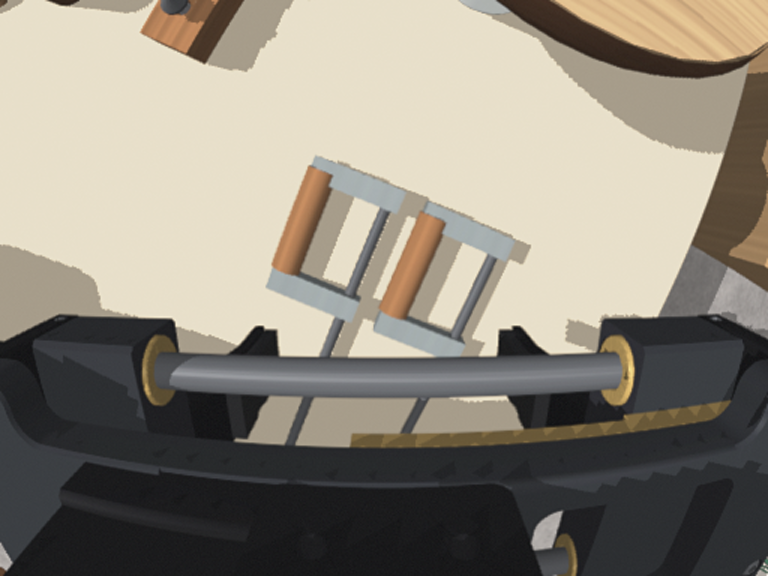

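```bash
python3 - <<'E'
from h import *
Q=down(0)
print(kinematics.ik([.42,-.3,.33],Q) is not None)
bot.move_l([.252,-.599,.34]) 
bot.goto([.45,-.30,.34],Q); print(tcp()); np.save("pB.npy",snap("wrist","wB.png")[0])
bot.goto([.60,-.17,.36],Q); np.save("pR.npy",snap("wrist","wR.png")[0])
bot.goto([.57,.08,.30],Q); np.save("pS.npy",snap("wrist","wS.png")[0])
bot.goto([.51,.34,.30],Q); np.save("pP.npy",snap("wrist","wP.png")[0])
print(monitor.current_t(),monitor.current_joints())
E
```

```text
True
[ 0.4492064  -0.30167297  0.33977648]
5.3833 [-0.07090016  0.31963693 -0.74900544  1.43547166  0.2176475   1.47116095
 -0.81965188]
```

View pics/wS.png

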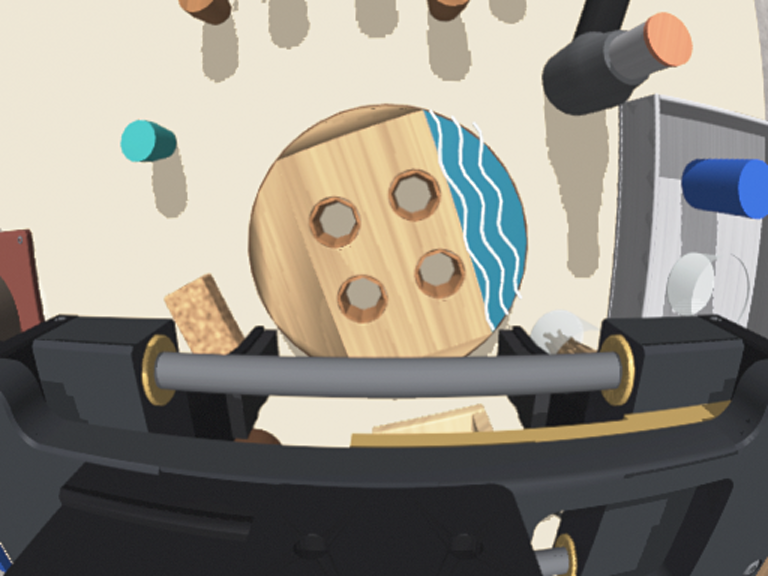

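View pics/wP.png

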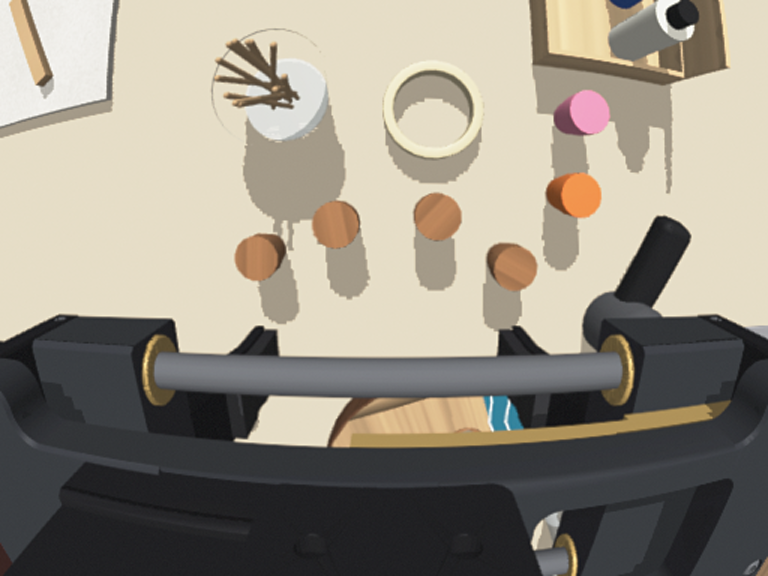

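```bash
python3 - <<'E'
from h import *
S=np.load("pS.npy",allow_pickle=True).item();P=np.load("pP.npy",allow_pickle=True).item()
H=np.array([at(S,un(u,1.5),.045,True)[:2] for u in [(334,222),(414,195),(440,273),(362,298)]])
print(H.round(4),[round(np.linalg.norm(H[i]-H[i-1]),4) for i in range(4)],np.linalg.norm(H[0]-H[2]))
# fit square 76
a=np.array([[-1,1],[1,1],[1,-1],[-1,-1]])*.038
c=H.mean(0); U,_,V=np.linalg.svd((H-c).T@a); F=c+a@(U@V).T; print("fit",F.round(4),abs(F-H).max())
G=np.array([at(P,un(u,1.5),.058,True)[:2] for u in [(258,257),(335,224),(438,217),(516,267)]]);print("plugs",G.round(4))
np.savez("m.npz",H=F,G=G)
for g in list(F)+list(G): print(kinematics.ik([*g,.05],down(0)) is not None,end=" ")
E
```

```text
[[0.5236 0.1061]
 [0.5956 0.1301]
 [0.6202 0.0587]
 [0.548  0.0351]] [np.float64(0.0751), np.float64(0.0759), np.float64(0.0755), np.float64(0.076)] 0.10763077552782307
fit [[0.5237 0.1064]
 [0.5957 0.1306]
 [0.62   0.0586]
 [0.548  0.0344]] 0.0006911243150497376
plugs [[0.3952 0.3375]
 [0.4667 0.3659]
 [0.5566 0.3718]
 [0.6294 0.3277]]
True True True True True True True True
```

```bash
cat > plug.py <<'E'
from h import *
m=np.load("m.npz"); Q=down(0)
def doplug(gi,hi):
    g,h=m["G"][gi],m["H"][hi]
    bot.move_gripper(.062)
    bot.move_l([*g,.15],Q,rate=.35)
    bot.move_l([*g,.049],rate=.2)
    bot.move_gripper(0.0,20); print("open",round(monitor.current_opening(),4),end=" ")
    bot.move_l([*g,.15],rate=.3)
    bot.move_l([*h,.15],rate=.35)
    bot.move_l([*h,.085],rate=.2); f0=wf()
    bot.move_l([*h,.066],rate=.06); print("f",f0,wf(),"z",tcp()[2].round(4),end=" ")
    bot.move_gripper(.058); bot.move_l([*h,.15],rate=.3); print("t",monitor.current_t())
E
python3 - <<'E'
from plug import *
doplug(3,1)
bot.move_l([.57,.08,.30],rate=.35); snap("wrist","wS2.png",(150,50,370,240),2.5)
E
```

```text
open 0.0409 f [ 0.5 -0.8 -0.1] [ 0.   3.5 -4.7] z 0.0655 t 11.2167
```

View pics/wS2.png

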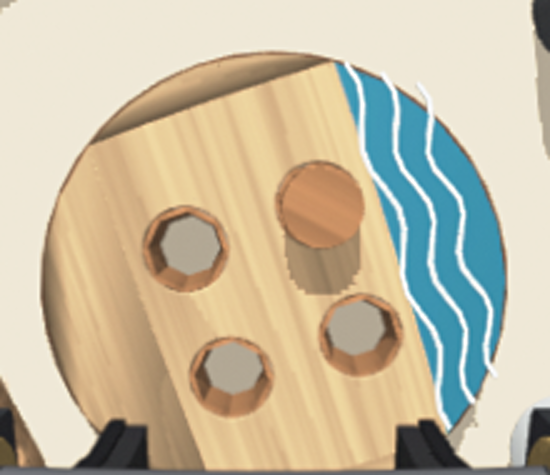

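```bash
python3 - <<'E'
import plug
from plug import *
plug.m={"G":m["G"],"H":m["H"]+[0,.001]}
P=camera_params("wrist"); print("plug top",at(P,un((320,205),2.5,(150,50)),.076,True).round(4),m["H"][1])
for g,h in [(2,2),(1,3),(0,0)]: doplug(g,h)
bot.move_l([.57,.08,.30],rate=.35); snap("wrist","wS3.png",(150,50,370,240),2.5)
E
```

```text
plug top [0.5938 0.1313 0.076 ] [0.59573451 0.13064781]
open 0.0411 f [-0.4 -0.  -0.6] [-7.  -9.9 13.8] z 0.0683 t 18.0917
open 0.0412 f [0.  0.7 0.8] [-1.6 -3.4 -3.6] z 0.0657 t 24.4
open 0.0416 f [ 0.8 -0.1 -0.4] [ 5.6  0.6 -3.7] z 0.0657 t 30.4667
```

View pics/wS3.png

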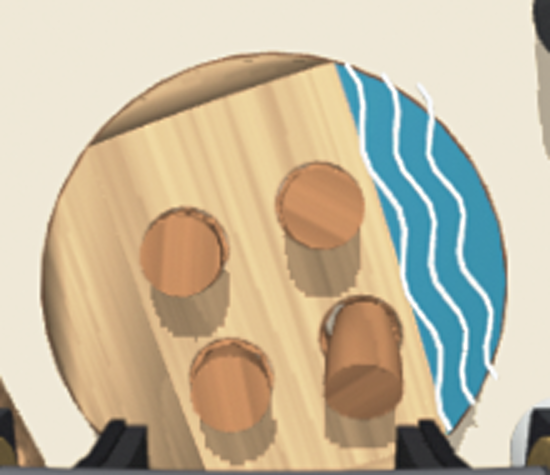

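View pics/wB.png

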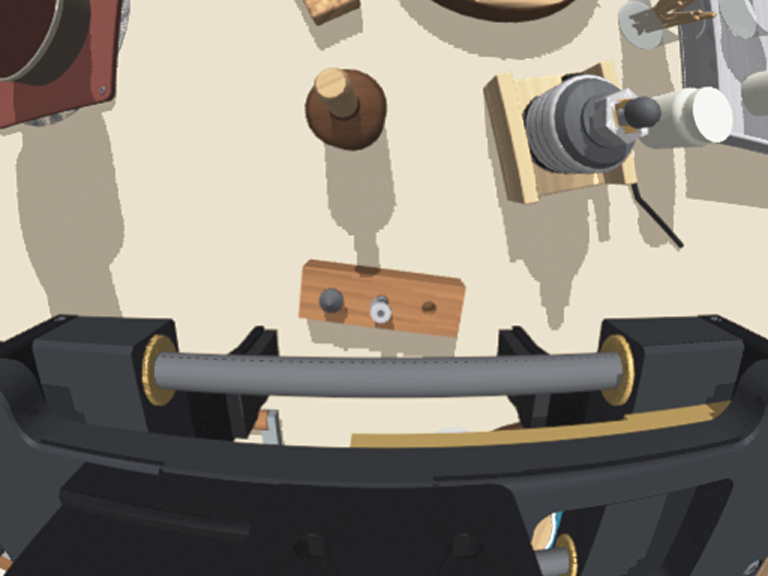

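```bash
python3 - <<'E'
from h import *
bot.goto([.68,.05,.24],down(-np.pi/2)); p,im=snap("wrist","tmp.png")
np.save("pT.npy",p); a=cv2.resize(im[20:240,130:380,::-1],None,fx=2.2,fy=2.2,interpolation=cv2.INTER_CUBIC)
ps=camera_params("side"); b=read_camera("side")[170:260,195:310,::-1]; b=cv2.resize(b,None,fx=2.2,fy=2.2,interpolation=cv2.INTER_CUBIC)
b=cv2.copyMakeBorder(b,0,a.shape[0]-b.shape[0],0,0,cv2.BORDER_CONSTANT)
cv2.imwrite("pics/tilt.png",np.hstack([a,b])); print(a.shape,b.shape)
print(proj(p,[.62,.0586,.045],True), monitor.current_t())
E
```

```text
(484, 550, 3) (484, 253, 3)
[251.00329443 226.11024835] 32.575
```

View pics/tilt.png

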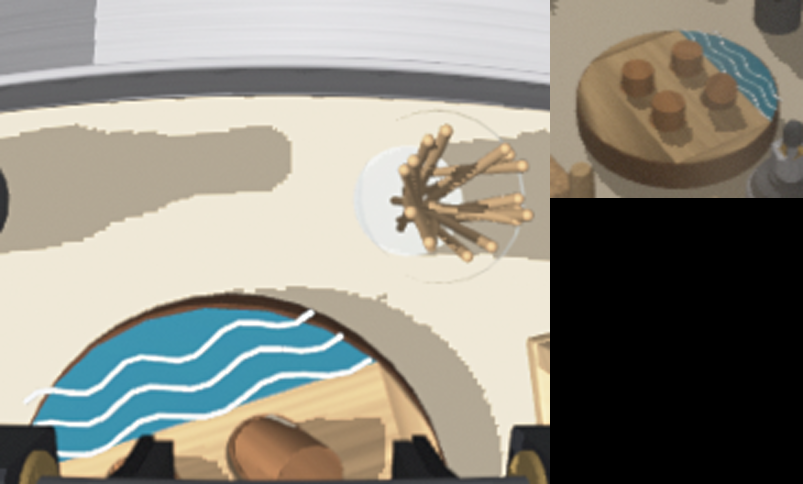

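```bash
python3 - <<'E'
from h import *
pT=np.load("pT.npy",allow_pickle=True).item(); pS=np.load("pS.npy",allow_pickle=True).item()
# wS3 was from the same commanded pose as pS
c1,d1=ray(pS,un((363,390),2.5,(150,50)),True); c2,d2=ray(pT,un((311,463),2.2,(130,20)),True)
A=np.c_[d1,-d2]; s=np.linalg.lstsq(A,c2-c1,rcond=None)[0]; print(c1+d1*s[0],c2+d2*s[1])
# model check: plug axis tilted th toward -y (+ small x), project top centre
for th in (20,25,30,35,40,45):
    a=np.radians(th); ax=np.array([0,-np.sin(a),np.cos(a)])
    print(th,[((np.array(proj(pS,np.array([.619,.0586+.0,.045])+ax*L,True))-[150,50]+.5)*2.5-.5).round(0).tolist() for L in (.03,.04)])
E
```

```text
[0.62075999 0.03077619 0.06685446] [0.62280703 0.03500486 0.06586117]
20 [[362.0, 361.0], [364.0, 372.0]]
25 [[362.0, 365.0], [364.0, 378.0]]
30 [[361.0, 369.0], [363.0, 383.0]]
35 [[361.0, 372.0], [362.0, 387.0]]
40 [[360.0, 375.0], [362.0, 391.0]]
45 [[360.0, 378.0], [361.0, 394.0]]
```

```bash
python3 - <<'E'
from h import *
th=np.radians(35); top=np.array([.6208,.033,.067]); ax=np.array([0,-np.sin(th),np.cos(th)])
x=-ax; z=np.array([1.,0,0]); Qt=Ro.from_matrix(np.c_[x,np.cross(z,x),z]).as_quat(); Q=down(0)
g=top+ax*.001
for P,q in [(g,Qt),(g+ax*.06,Qt),(g+[0,0,.09],Qt),([.618,.057,.16],Q)]: print(kinematics.ik(P,q) is not None)
bot.move_gripper(.052)
bot.move_l([.62,.02,.30],Q,rate=.3)
bot.move_l(g+ax*.07,Qt,rate=.2)
bot.move_l(g,rate=.08); print(wf(),tcp())
bot.move_gripper(0,25); print("open",monitor.current_opening(),wf())
bot.move_l(g+ax*.02+[0,0,.0],rate=.05); print(wf())
bot.move_l(g+[0,-.01,.09],rate=.1); print(monitor.current_opening())
bot.move_l([.618,.057,.18],Q,rate=.1); print(monitor.current_opening(),wf(),monitor.current_t())
p=camera_params("side"); snap("side","s2.png",(190,100,390,260),3); print(proj(p,tcp()))
E
```

```text
True
True
True
True
[ 0.2 -0.2  0. ] [0.62120028 0.03201702 0.06814947]
open 0.040510638877171753 [-2.7 -1.8  3.4]
[-0.9  0.5 -0.2]
0.04082885279618101
0.04077729860552765 [ 0.2 -1.2  0.1] 39.375
[273.24496808 177.79905219]
```

View pics/s2.png

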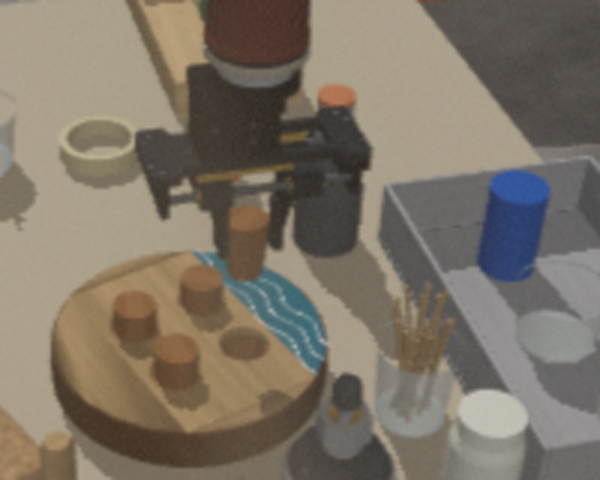

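```bash
python3 - <<'E'
from h import *
xy=np.array([.6185,.0565]); bot.move_l([*xy,.112],rate=.15); f0=wf(); print(f0)
z=.104
while z>.0775:
    bot.move_l([*xy,z],rate=.05); f=wf()-f0
    sh=np.clip(f[:2]*.0002,-.001,.001)
    if abs(f).max()>2: print(round(z,4),f,xy.round(4))
    if np.hypot(*f[:2])>1.5: xy=xy+sh
    if f[2]>9: 
        print("stop"); bot.move_l([*xy,z+.003],rate=.05); z+=.003; continue
    z-=.002 if abs(f[2])<4 else .0007
    if monitor.current_t()>58: break
print(z,xy,wf()-f0,tcp(),monitor.current_t())
snap("side","s3.png",(190,100,390,260),3)
E
```

```text
[ 0.9 -0.7 -0.3]
0.086 [-0.9 -0.7  4.3] [0.6171 0.0574]
0.0853 [-2.8 -1.1  8.6] [0.6171 0.0574]
0.0846 [-2.7 -0.2  9.6] [0.6166 0.0572]
stop
0.0856 [-2.9 -0.8  8.6] [0.616  0.0571]
0.0849 [-3.  -0.9 11.1] [0.6155 0.057 ]
stop
0.0859 [-3.2  0.5  5.5] [0.6149 0.0568]
0.0852 [-2.8 -1.4  8.6] [0.6142 0.0569]
0.0845 [-1.3 -0.5 11.6] [0.6137 0.0566]
stop
0.0855 [-3.4 -1.5  8.8] [0.6137 0.0566]
0.0848 [-1.5 -1.3 11.3] [0.613  0.0563]
stop
0.0858 [-0.9 -1.   7. ] [0.6127 0.0561]
0.0851 [-2.  -1.9 11.5] [0.6127 0.0561]
stop
0.0861 [ 0.2 -1.5  4.7] [0.6123 0.0554]
0.0854 [-2.  -1.3  9.1] [0.6123 0.0551]
stop
0.0864 [ 1.1 -1.4  2.8] [0.6119 0.0548]
0.0844 [-2.5 -0.9 12.8] [0.6122 0.0545]
stop
0.0874 [1.3 0.1 3. ] [0.6117 0.0543]
0.0854 [ 1.1 -0.2  7.9] [0.6117 0.0543]
0.0847 [-1.1 -1.9 11.5] [0.6117 0.0543]
stop
0.0877 [ 2.1 -1.5  2.6] [0.6114 0.054 ]
0.0857 [ 0.7 -0.7  7.7] [0.6119 0.0537]
0.085 [-1.2 -1.1 10.8] [0.6119 0.0537]
stop
0.088 [ 2.2 -0.5  2.3] [0.6116 0.0534]
0.086 [0.6 0.2 5.9] [0.6121 0.0533]
0.0853 [-1.  -0.4  8.5] [0.6121 0.0533]
0.0846 [-3.1 -2.  12.8] [0.6121 0.0533]
stop
0.0876 [2.5 0.5 2.7] [0.6114 0.0529]
0.0856 [ 0.3 -0.5  8.3] [0.6119 0.053 ]
0.0849 [-1.5 -1.4 12.1] [0.6119 0.053 ]
stop
0.0879 [2.  0.7 2.4] [0.6116 0.0528]
0.0859 [-1.7  0.3  5.2] [0.612  0.0529]
0.0852 [-1.  -0.4  9.1] [0.6117 0.053 ]
stop
0.0862 [ 0.8 -1.2  2.4] [0.6117 0.053 ]
0.0842 [-2.6 -0.5 12.8] [0.6117 0.053 ]
stop
0.0872 [ 3.  -0.6  2.8] [0.6112 0.0529]
0.0852 [ 0.4  0.2 10.2] [0.6118 0.0527]
stop
0.0842 [-2.6 -1.5 12.4] [0.6121 0.0527]
stop
0.0872 [2.  1.  2.4] [0.6116 0.0524]
0.0852 [-1.7  0.2  7.1] [0.612  0.0526]
0.0844999999999999 [0.61162 0.0526 ] [-1.7  0.2  7.1] [0.61206151 0.0524512  0.08561535] 58.0833
```

View pics/s3.png

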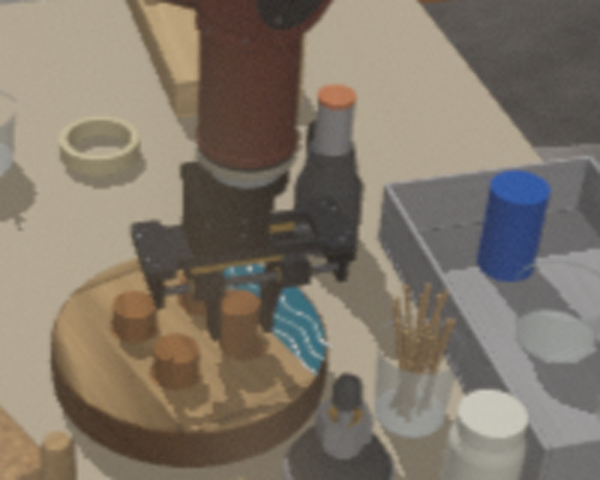

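```bash
python3 - <<'E'
from h import *
p=camera_params("side")
def cr(X): return ((proj(p,X)-[190,100]+.5)*3-.5).round(1)
m=np.load("m.npz"); H=m["H"]
print("holes",[cr([*h,.045]) for h in H])
for o in (.035,.043,.05,.057):
  t=np.array([.618,.057,.18]); print(o,"s2 foot front/c",cr(t-[0,.016,o]),cr(t-[0,0,o]),"top c",cr(t+[0,0,.058-o]),"topback",cr(t+[0,.021,.058-o]))
  t=np.array([.6121,.0525,.0856]); print(o,"s3 foot front/c",cr(t-[0,.016,o]),cr(t-[0,0,o]),"top c",cr(t+[0,0,.058-o]),"topfront",cr(t+[0,-.021,.058-o]))
E
```

```text
holes [array([137.3, 326.9]), array([204. , 300.5]), array([246.9, 344.3]), array([178.6, 373. ])]
0.035 s2 foot front/c [253.6 273.7] [248.9 262.8] top c [251.1 210.6] topback [244.8 196.9]
0.035 s3 foot front/c [245.2 356.5] [240.7 345.4] top c [242.6 298. ] topfront [248.7 312.5]
0.043 s2 foot front/c [253.3 280.6] [248.6 269.8] top c [250.8 218. ] topback [244.6 204.3]
0.043 s3 foot front/c [244.9 362.9] [240.5 351.7] top c [242.4 304.7] topfront [248.4 319.2]
0.05 s2 foot front/c [253.  286.7] [248.3 275.8] top c [250.5 224.4] topback [244.3 210.7]
0.05 s3 foot front/c [244.7 368.4] [240.3 357.2] top c [242.1 310.5] topfront [248.1 325.1]
0.057 s2 foot front/c [252.8 292.7] [248.1 281.8] top c [250.3 230.8] topback [244.1 217. ]
0.057 s3 foot front/c [244.4 373.8] [240.1 362.6] top c [241.9 316.3] topfront [247.9 330.9]
```

```bash
python3 - <<'E'
from h import *
Q=down(0); h=np.load("m.npz")["H"][2]; g=np.array([.5566,.3718])
bot.move_l([.612,.0525,.16],rate=.3); bot.move_l([*g,.16],rate=.35); bot.move_l([*g,.055],rate=.2)
z=.052; f0=wf()
while z>.035:
    bot.move_l([*g,z],rate=.04)
    if (wf()-f0)[2]>4: break
    z-=.0015
print("contact z",z,wf()-f0)
bot.move_gripper(.062); bot.move_l([*g,.258],rate=.35); bot.hold(.2)
pp,a=snap("wrist","t1.png"); np.save("pV1.npy",pp); print(tcp())
bot.move_l([*h,.245],rate=.4); bot.hold(.2)
pp,b=snap("wrist","t2.png"); np.save("pV2.npy",pp); print(tcp(),monitor.current_t())
r=cv2.imread("pics/wR.png"); r=cv2.resize(r,(512,384),interpolation=cv2.INTER_AREA)
k=lambda i:cv2.resize(i,None,fx=3,fy=3,interpolation=cv2.INTER_CUBIC)
cv2.imwrite("pics/mont.png",np.hstack([k(a[100:200,195:320,::-1]),k(b[100:200,195:320,::-1])]))
E
```

```text
contact z 0.048999999999999995 [-3.1 -2.8 11.9]
[0.55627006 0.3713928  0.25661488]
[0.61972096 0.06040155 0.24515453] 63.9333
```

View pics/mont.png

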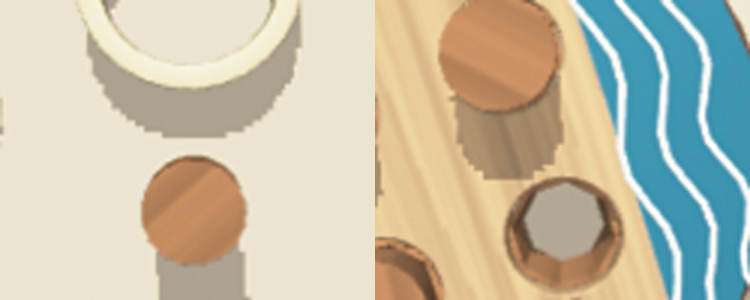

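```bash
cat >> h.py <<'E'
def mv(P,Q=None,rate=.2,tol=.0005,n=3):
    P=np.array(P,float); c=P.copy(); bot.move_l(c,Q,rate)
    for _ in range(n):
        bot.hold(.1); e=P-tcp()
        if np.abs(e).max()<tol: break
        c=c+e; bot.move_l(c,Q,.05)
    return P-tcp()
E
python3 - <<'E'
from h import *
a=np.load("pV1.npy",allow_pickle=True).item();b=np.load("pV2.npy",allow_pickle=True).item()
g=at(a,un((194,212),3,(195,100)),.058,True)[:2]; h=at(b,un((188.5,234.5),3,(195,100)),.045,True)[:2]; print(g,h)
bot.move_l([*g,.15],rate=.4); print(mv([*g,.049],rate=.2)); bot.move_gripper(0,20); print(monitor.current_opening())
bot.move_l([*g,.15],rate=.3); bot.move_l([*h,.15],rate=.4); print(mv([*h,.095])); f0=wf()
ok=True
for z in (.09,.085,.08,.075,.071,.068,.0665):
    bot.move_l([*(2*h-tcp()[:2])*0+h,z],rate=.06); f=wf()-f0; print(z,f,(tcp()[:2]-h).round(4))
    if f[2]>8 and z>.072: ok=False; break
if ok: bot.move_gripper(.058)
print(ok,monitor.current_t())
E
```

```text
[0.55812593 0.37815662] [0.61987011 0.0586568 ]
[6.95212993e-05 6.36806404e-05 3.28593290e-04]
0.04104742283797204
[ 0.00018967 -0.00015714  0.00043882]
0.09 [-0.8 -0.6  0. ] [-0.0003 -0.0001]
0.085 [-0.5  0.3  0.5] [-0.0003 -0.0001]
0.08 [-0.4  0.5 -0.2] [-0.0002 -0.    ]
0.075 [-1.2  0.7 -0.1] [-0.0002 -0.    ]
0.071 [-0.4  0.6  0.4] [-0.0002 -0.0001]
0.068 [0.3 1.2 0.6] [-0.0001 -0.    ]
0.0665 [0.1 1.2 0.5] [-0. -0.]
True 71.975
```

```bash
cat > mal.py <<'E'
from h import *
m=np.load("m.npz"); M=np.array([.4145,-.158]); Q=down(0)
h2=np.array([.6199,.0587]); H=m["H"].copy(); H[2]=h2
def press(h):
    bot.move_l([*h,.25],rate=.3); bot.hold(.1); f0=wf()[2]; z=.236; prev=9
    for _ in range(40):
        bot.move_l([*h,z],rate=.05); f=wf()[2]-f0; zz=tcp()[2]
        if f>30: 
            if abs(zz-prev)<.0003: break
            bot.hold(.3)
        else: z-=.0015
        prev=zz
    print("press",h.round(3),"f",round(f,1),"z",zz.round(4),"cmd",round(z,4),"lat",wf(),"t",monitor.current_t())
    bot.move_l([*h,.25],rate=.2)
E
python3 - <<'E'
from mal import *
bot.move_l([.62,.0587,.15],rate=.3)
bot.move_gripper(.06)
bot.move_l([.5,-.05,.30],rate=.4)
bot.move_l([*M,.24],rate=.4); f0=wf(); print(mv([*M,.155],rate=.2),wf()-f0)
bot.move_gripper(0,60); print("open",monitor.current_opening(),wf()-f0)
bot.move_l([*M,.27],rate=.2); print(wf()-f0,tcp())
press(H[3])
snap("side","s4.png",(180,120,380,270),4); print(monitor.current_opening())
E
```

```text
[ 0.00015619 -0.0001217   0.00036659] [-0.3 -0.9 -0.5]
open 0.02391594988358909 [-0.5 -0.7 -1.6]
[-0.5 -0.5 -4.6] [ 0.41390703 -0.15783736  0.26873018]
press [0.548 0.034] f 36.3 z 0.2192 cmd 0.215 lat [-6.5 -1.  32.9] t 81.7083
0.024086422817541156
```

```bash
python3 - <<'E'
from mal import *
press(H[0]); press(H[1]); press(H[2])
E
```

```text
press [0.524 0.106] f 35.8 z 0.2186 cmd 0.215 lat [-6.4 -2.4 31.2] t 86.5167
press [0.596 0.131] f 31.7 z 0.2188 cmd 0.215 lat [-4.  -1.9 27.9] t 91.275
press [0.62  0.059] f 33.6 z 0.2188 cmd 0.2135 lat [-6.1 -1.4 30.6] t 96.2833
```

```bash
python3 - <<'E'
from mal import *
bot.move_l([*H[2],.27],rate=.3); bot.move_l([.5,-.03,.27],rate=.35); 
# clear view: wrist sees nothing below mallet; use side & top
a=read_camera("side")[150:262,180:330,::-1]; b=read_camera("top")[125:245,190:300,::-1]
A=cv2.resize(a,(450,336),interpolation=cv2.INTER_CUBIC); B=cv2.resize(b,(308,336),interpolation=cv2.INTER_CUBIC)
r=cv2.imread("pics/wR.png")
cv2.imwrite("pics/m2.png",np.hstack([A,B]))
# return mallet
bot.move_l([*M,.27],rate=.35); f0=wf()[2]; mv([*M,.19],rate=.2); z=.168; f0=wf()[2]
while z>.14:
    bot.move_l([*M,z],rate=.05)
    if wf()[2]-f0>4: break
    z-=.0015
print("down z",z,wf()[2]-f0,tcp())
bot.move_gripper(.06); bot.hold(.2); bot.move_l([*M,.25],rate=.3); print(monitor.current_t())
E
```

```text
down z 0.153 15.700000000000001 [ 0.41499362 -0.15816313  0.15433278]
104.125
```

View pics/m2.png

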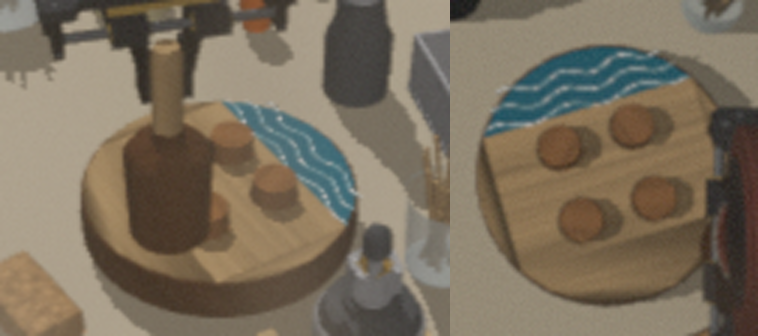

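```bash
python3 - <<'E'
from h import *
R=[.631,-.168]
for a in np.arange(-180,181,30):
    o=[]
    for P in ([*R,.168],[*R,.3],[.445,-.36,.28],[.39,-.36,.28],[.495,-.366,.06]):
        q=kinematics.ik(P,down(np.radians(a))); o.append(None if q is None else round(float(q[6]),2))
    print(a,o)
E
```

```text
-180 [-2.46, -2.56, -2.27, -2.36, -1.96]
-150 [-2.56, -2.54, -2.07, -1.99, -2.17]
-120 [-2.05, -2.03, -1.55, -1.46, -1.66]
-90 [-1.54, -1.52, -1.03, -0.94, -1.16]
-60 [-1.04, -1.01, -0.51, -0.42, -0.65]
-30 [-0.54, -0.5, 0.02, 0.11, -0.13]
0 [-0.03, 0.02, 0.55, 0.64, 0.4]
30 [0.5, 0.55, 1.07, 1.16, 0.93]
60 [1.03, 1.08, 1.59, 1.68, 1.45]
90 [1.55, 1.6, 2.12, 2.21, 1.96]
120 [2.07, 2.12, 2.64, 2.61, 2.47]
150 [2.58, 2.63, None, None, -2.49]
180 [-2.46, -2.56, -2.27, -2.36, -1.96]
```

```bash
python3 - <<'E'
from h import *
Q=down(-np.pi/2); out=[]
bot.move_l([.45,-.2,.33],rate=.35); bot.goto([.445,-.355,.27],Q); bot.hold(.2); p1,a=snap("wrist","t3.png"); print(tcp())
bot.move_l([.63,-.169,.40],Q,rate=.35); bot.hold(.2); p2,b=snap("wrist","t4.png"); print(tcp(),monitor.current_t())
np.save("pBl.npy",p1); np.save("pRo.npy",p2)
c1=proj(p1,[.44,-.36,.05],True); c2=proj(p2,[.63,-.169,.19],True); print(c1,c2)
def crop(im,c,h,k):
    x0,y0=int(c[0]-h*.75),int(c[1]-h); x0=max(x0,0);y0=max(y0,0); print(x0,y0); return cv2.resize(im[y0:y0+2*h,x0:x0+int(1.5*h),::-1],(int(1.5*h)*k,2*h*k),interpolation=cv2.INTER_CUBIC)
A=crop(a,c1,75,4)[:600]; B=crop(b,c2,50,6)[:600]
print(A.shape,B.shape); n=min(len(A),len(B)); cv2.imwrite("pics/m3.png",cv2.hconcat([A[:n,:340],B[:n]])) if False else cv2.imwrite("pics/m3.png",np.hstack([A[:n,25:365],B[:n]]))
E
```

```text
[ 0.44515753 -0.35462425  0.2702314 ]
[ 0.62919984 -0.1703978   0.39980106] 107.2667
[262.28882587 178.33905481] [256.42179495 174.84893172]
206 103
218 124
(600, 448, 3) (600, 450, 3)
```

View pics/m3.png

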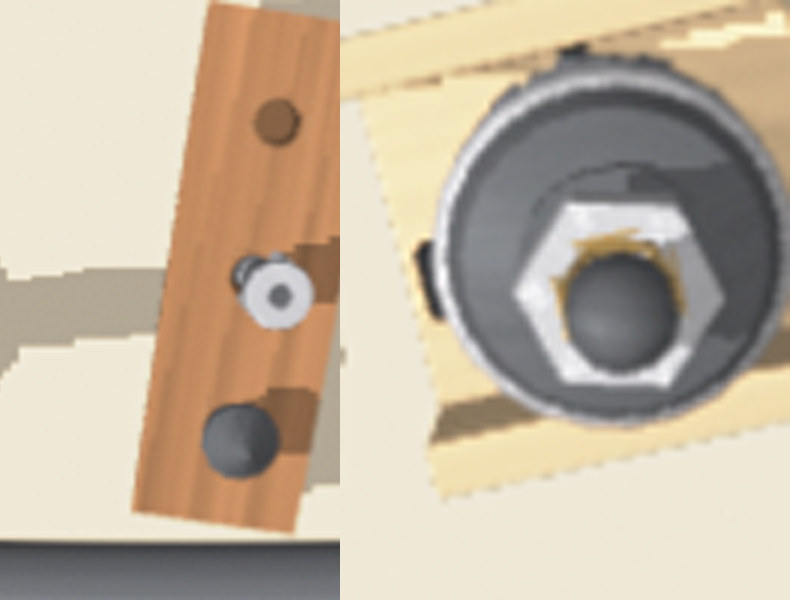

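```bash
python3 - <<'E'
from h import *
B=np.load("pBl.npy",allow_pickle=True).item();R=np.load("pRo.npy",allow_pickle=True).item()
fb=lambda uv,z: at(B,un(uv,4,(212.25,103)),z,True)[:2]
fr=lambda uv,z: at(R,un((uv[0]-340,uv[1]),6,(218,124)),z,True)[:2]
hole=fb((277,122),.042); bit=fb((277,295),.080); vee=fb((240,440),.073)
print("hole",hole,"bit",bit,"vee",vee,np.linalg.norm(hole-bit),np.linalg.norm(vee-bit))
C=[(515,293),(570,203),(683,205),(724,297),(667,386),(567,382)]
W=np.array([fr(c,.178) for c in C]); nut=W.mean(0); print("nut",nut,"flats",[round(np.linalg.norm((W[i]+W[i-1]-W[(i+3)%6]-W[(i+2)%6])/2),4) for i in range(3)],
 "normal angs",[round(np.degrees(np.arctan2(*((W[i]+W[i-1])/2-nut)[::-1])),1) for i in range(6)])
print("round",fr((620,313),.2035)); 
np.savez("b.npz",hole=hole,bit=bit,nut=nut,rnd=fr((620,313),.2035))
E
```

```text
hole [ 0.49636836 -0.38347669] bit [ 0.44831523 -0.38125621] vee [ 0.40233573 -0.37149834] 0.048104402977600554 0.04700351591164061
nut [ 0.63045736 -0.17896887] flats [np.float64(0.0386), np.float64(0.0377), np.float64(0.0383)] normal angs [np.float64(118.5), np.float64(58.8), np.float64(-3.3), np.float64(-61.8), np.float64(-122.6), np.float64(177.6)]
round [ 0.63143259 -0.17823072]
```

```bash
python3 - <<'E'
from h import *
B=np.load("pB.npy",allow_pickle=True).item()
f=lambda uv,z: at(B,un(uv,1.5),z,True).round(4)
print("wB hole",f((429,307),.042),"bit",f((381,313),.08),"mallet",f((333,85),.19),"round",f((641,112),.205))
p=camera_params("top"); im=read_camera("top"); d=np.load("b.npz")
for n,z in (("hole",.042),("bit",.08),("nut",.178),("rnd",.2035)): print(n,(un((0,0),1)+proj(p,[*d[n],z])*1.5+.25).round(1))
ps=camera_params("side")
for n,z in (("hole",.042),("bit",.08),("nut",.178),("rnd",.2035)): print(n,(proj(ps,[*d[n],z])*1.5+.25).round(1))
a=cv2.resize(im[130:280,300:440,::-1],None,fx=2.8,fy=2.8,interpolation=cv2.INTER_CUBIC)
b=cv2.resize(read_camera("side")[210:384,190:330,::-1],None,fx=2.4,fy=2.4,interpolation=cv2.INTER_CUBIC)
cv2.imwrite("pics/m4.png",np.hstack([a[:417],b[:417]]));print(a.shape,b.shape)
E
```

```text
wB hole [ 0.4929 -0.3654  0.042 ] bit [ 0.4437 -0.3601  0.08  ] mallet [ 0.4148 -0.171   0.19  ] round [ 0.6263 -0.1795  0.205 ]
hole [612.1 326.9]
bit [619.8 353.1]
nut [525.9 242.8]
rnd [529.8 239.9]
hole [405.5 546.9]
bit [370.9 537.5]
nut [459.2 357.5]
rnd [461.  344.8]
(420, 392, 3) (418, 336, 3)
```

```bash
python3 - <<'E'
from h import *
p=camera_params("top"); im=read_camera("top")[:,:,::-1]; o=cv2.resize(cv2.imread("pics/top0.png"),(512,384),interpolation=cv2.INTER_AREA)
def mt(x0,y0,x1,y1):
    r=cv2.matchTemplate(im[y0-15:y1+15,x0-15:x1+15],o[y0:y1,x0:x1],cv2.TM_CCOEFF_NORMED); _,v,_,l=cv2.minMaxLoc(r); return v,np.array(l)-15
print("block shift px",mt(380,200,420,272),"cradle",mt(310,140,366,198),"sander",mt(252,238,296,275))
E
```

```text
block shift px (0.870002806186676, array([ 5, -1])) cradle (0.6642473340034485, array([0, 0])) sander (0.9914122223854065, array([0, 0]))
```

```bash
cat > bits.py <<'E'
from h import *
d=np.load("b.npz"); Q=down(-np.pi/2)
def to(P,rate=.2):
    "accurate move; returns standing correction"
    P=np.array(P,float); c=P.copy()
    bot.move_l(c,Q,rate)
    for _ in range(3):
        bot.hold(.1); e=P-tcp()
        if np.abs(e).max()<.0003: break
        c+=e; bot.move_l(c,Q,.05)
    return c-P
def insert(xy,top,off,depth):
    """bit gripped with foot at TCP-off, over a hole whose mouth is at z=top; search, then go down to depth"""
    corr=to([*xy,top+off+.006]); f0=wf(); k=0; cand=[(0,0)]+[(r*np.cos(a),r*np.sin(a)) for r in (.0011,.0022,.0033) for a in np.arange(0,2*np.pi,2*np.pi/(6*r/.0011))]
    for dx in cand:
        q=np.array(xy)+dx; bot.move_l([*q+corr[:2],top+off+.003+corr[2]],Q,.06); hit=False
        for z in np.arange(.001,-.0061,-.001):
            bot.move_l([*q+corr[:2],top+off+z+corr[2]],Q,.05); f=wf()-f0
            if f[2]>4: hit=True; break
        print("try",np.round(dx,4),"z",round(float(z),4),f)
        if not hit: break
        if monitor.current_t()>165: return False
    else: return False
    z=-.006; 
    while z>-depth:
        z=max(z-.002,-depth); bot.move_l([*q+corr[:2],top+off+z+corr[2]],Q,.06); f=wf()-f0
        if np.hypot(f[0],f[1])>2.5: q=q+np.clip(f[:2]*.00015,-.0006,.0006)
        if f[2]>10: print("stop at",z,f); break
    print("end z",round(z,4),f,q,"tcp",tcp().round(4),"t",round(monitor.current_t(),1)); return True
E
python3 - <<'E'
from bits import *
bot.move_gripper(.045)
r=d["rnd"]; bot.move_l([*r,.27],Q,.3); f0=wf(); to([*r,.199]); print("f",wf()-f0)
bot.move_gripper(0,20); print("open",monitor.current_opening(),wf()-f0)
bot.move_l([*r,.215],Q,.08); print(wf()-f0); bot.move_l([*r,.26],Q,.2)
h=d["hole"]; bot.move_l([*h,.26],Q,.35); print(monitor.current_opening(),monitor.current_t())
print(insert(h,.042,.051,.0295))
E
```

```text
f [ 0.1  0.4 -1.2]
open 0.0221654144833067 [-0.1 -0.2 -0.7]
[ 1.   0.1 -2.6]
0.021815725577476575 112.2833
try [0 0] z -0.006 [ 0.7  0.1 -0.5]
end z -0.0295 [ 0.2 -0.7  0.2] [ 0.49636836 -0.38347669] tcp [ 0.4963 -0.3833  0.0632] t 119.3
True
```

```bash
python3 - <<'E'
from bits import *
bot.move_gripper(.04); bot.hold(.1); bot.move_l([*d["hole"],.14],Q,.25)
b=d["bit"]; bot.move_l([*b,.14],Q,.3); f0=wf(); to([*b,.065]); print("f",wf()-f0)
bot.move_gripper(0,20); print("open",monitor.current_opening(),wf()-f0)
bot.move_l([*b,.085],Q,.08); print(wf()-f0); bot.move_l([*b,.27],Q,.3)
n=d["nut"]; bot.move_l([*n,.27],Q,.35); print(monitor.current_opening(),monitor.current_t())
print(insert(n,.178,.053,.0298))
E
```

```text
f [-2.  -0.7  0.3]
open 0.02055741922638922 [-2.1  5.7  3.2]
[-1.9  0.7 -0.2]
0.019796906943194532 124.9917
try [0 0] z -0.006 [ 0.4 -1.9  0.5]
end z -0.0298 [ 0.8 -0.6 -0.3] [ 0.63062236 -0.17934387] tcp [ 0.6306 -0.1793  0.2011] t 131.6
True
```

```bash
python3 - <<'E'
from bits import *
bot.move_gripper(.04); bot.hold(.3); n=d["nut"]; bot.move_l([*n,.29],Q,.25)
a0=58; Qs=down(np.radians(a0)); bot.goto([*n,.29],Qs); bot.move_gripper(.06)
print(mv([*n,.20],Qs)); f0=wf(); print(mv([*n,.1685],Qs,.08),wf()-f0); m0=np.array(monitor.current_moment())
bot.move_gripper(0,45); print("open",monitor.current_opening(),wf()-f0, np.round(np.array(monitor.current_moment())-m0,2))
def yaw():
    z=Ro.from_quat(monitor.current_eef_rot()).as_matrix()[:,2]; return np.degrees(np.arctan2(z[1],z[0]))
for a in list(np.arange(a0-12,a0-118,-12))+list(np.arange(a0-120,a0-142,-4)):
    bot.goto([*n,.1685],down(np.radians(a))); mo=np.array(monitor.current_moment())-m0
    print(a,round(yaw(),1),"Mz",round(mo[2],2),"f",wf()-f0)
    if abs(mo[2])>2.0: break
print(monitor.current_opening(),monitor.current_joints()[6],monitor.current_t())
E
```

```text
[ 7.17364036e-05 -1.12013063e-04  3.04398036e-04]
[-2.45926627e-04 -6.65824986e-05 -3.84862376e-04] [ 0.4 -0.3  0.4]
open 0.03772251984742117 [ 1.2  0.7 -1.1] [ 0.22 -0.17  0.05]
46 46.2 Mz -0.1 f [-0.1 -0.5  0.9]
34 34.4 Mz -0.13 f [-1.7 -0.5  2.1]
22 22.5 Mz -0.09 f [-4.  -1.3  4.6]
10 10.4 Mz -0.08 f [-6.7 -0.3  5.4]
-2 -1.6 Mz -0.1 f [-8.3 -0.7  6.5]
-14 -13.6 Mz -0.11 f [-9.5 -1.   7.1]
-26 -25.6 Mz -0.11 f [-10.3  -0.1   8.9]
-38 -37.6 Mz -0.04 f [-12.2   0.6   8.6]
-50 -49.6 Mz -0.07 f [-12.1   0.7  10.6]
-62 -61.5 Mz 1.15 f [-9.4 -0.3  7.4]
-66 -65.4 Mz 1.57 f [-6.2  1.3  6.6]
-70 -69.4 Mz 1.48 f [-2.8  1.4  4.5]
-74 -73.4 Mz 1.4 f [-2.   3.   4.8]
-78 -77.5 Mz 1.42 f [-0.5  3.5  4.7]
-82 -81.6 Mz 1.07 f [-2.2  3.2  6.1]
0.04171047305125463 -1.3569211126104201 142.7667
```

```bash
python3 - <<'E'
from bits import *
n=d["nut"]; P=[*n,.1685]
bot.move_gripper(.06); bot.hold(.1); bot.goto(P,down(np.radians(-60))); 
print(mv(P,down(np.radians(-60)))); m0=np.array(monitor.current_moment()); f0=wf()
bot.move_gripper(0,60)
print("open",monitor.current_opening(),np.round(np.array(monitor.current_moment())-m0,2))
for a in (-63,-66,-69,-72,-75):
    bot.goto(P,down(np.radians(a))); print(a,"Mz",round((np.array(monitor.current_moment())-m0)[2],2),round(monitor.current_opening(),4),wf()-f0)
    if (np.array(monitor.current_moment())-m0)[2]>2.2: break
print(monitor.current_t())
bot.move_gripper(.06); bot.hold(.1)
bot.move_l([*n,.29],None,.2); bot.move_l([.60,-.20,.42],None,.3); bot.hold(.2)
p,im=snap("wrist","t5.png"); np.save("pF.npy",p)
bot.goto([.47,-.30,.35],Q); bot.hold(.1); p2,im2=snap("wrist","t6.png")
c=proj(p,[*n,.19],True); c2=proj(p2,[.45,-.38,.05],True); print(c,c2)
A=cv2.resize(im[int(c[1])-40:int(c[1])+40,int(c[0])-40:int(c[0])+40,::-1],None,fx=5,fy=5,interpolation=cv2.INTER_CUBIC)
x0=max(int(c2[0])-55,0);y0=max(int(c2[1])-55,0);B=cv2.resize(cv2.resize(im2[y0:y0+100,x0:x0+100,::-1],None,fx=4,fy=4,interpolation=cv2.INTER_CUBIC),(400,400))
cv2.imwrite("pics/m5.png",np.hstack([A,B])); print(int(c[0])-40,int(c[1])-40,monitor.current_t())
E
```

```text
[-4.07135201e-05 -7.44536066e-05 -4.42720321e-05]
open 0.03835346981061432 [0.78 0.97 0.62]
-63 Mz 2.3 0.0389 [-4.8  1.7  2.6]
145.0833
[254.31689696 143.6934218 ] [310.53877227 178.98185677]
214 103 148.375
```

View pics/m5.png

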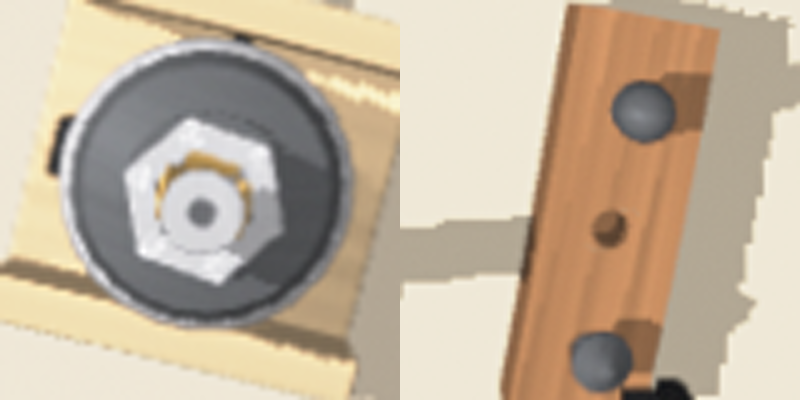

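```bash
python3 - <<'E'
from bits import *
p=np.load("pF.npy",allow_pickle=True).item(); f=lambda uv,z: at(p,un(uv,5,(214,103)),z,True)[:2]
W=np.array([f(c,.178) for c in [(190,118),(275,152),(283,228),(222,285),(138,252),(125,178)]]); n=W.mean(0)
a=[np.degrees(np.arctan2(*((W[i]+W[i-1])/2-n)[::-1])) for i in range(6)]
print(n,np.round(a,1),"mod60",np.round(np.mod(np.array(a)+.0,60),1))
for z in (.216,.219,.224): print(z,f((203,212),z)-n)
E
```

```text
[ 0.63048072 -0.17929067] [  68.2    5.2  -53.4 -112.3 -173.9  126.8] mod60 [8.2 5.2 6.6 7.7 6.1 6.8]
0.216 [0.00061278 0.00034644]
0.219 [0.00086385 0.00042058]
0.224 [0.0012823  0.00054415]
```

```bash
python3 - <<'E'
from bits import *
n=d["nut"]; P=[*n,.1685]; a0=-53.4; g=lambda a: down(np.radians(a))
bot.goto([*n,.29],g(a0)); bot.move_gripper(.06); mv([*n,.20],g(a0)); f0=wf(); print(mv(P,g(a0),.1)); m0=np.array(monitor.current_moment())
bot.move_gripper(0,60); M=lambda: round((np.array(monitor.current_moment())-m0)[2],2)
print("open",monitor.current_opening(),M())
for a in (-51,-49,-53,-56,-58,-60,-62,-64,-66,-68,-70,-72,-74):
    bot.goto(P,g(a)); bot.hold(.1); print(a,"Mz",M(),round(monitor.current_opening(),4),wf()-f0)
    if abs(M())>4: break
bot.move_gripper(.06); 
z=Ro.from_quat(monitor.current_eef_rot()).as_matrix()[:,2]; print(np.degrees(np.arctan2(z[1],z[0])))
for a in (-66,-60,-54):   # probe the nut's flats: least opening = aligned
    bot.goto(P,g(a)); bot.hold(.1); bot.move_gripper(0,5); print("probe",a,round(monitor.current_opening(),5)); bot.move_gripper(.06)
print(monitor.current_t())
E
```

```text
[2.95532608e-04 5.74048519e-05 4.15290221e-04]
open 0.03784127735088447 0.11
-51 Mz 0.21 0.0374 [-4.1  3.3 -0.2]
-49 Mz 0.18 0.0373 [-4.2  2.9 -0.8]
-53 Mz -0.08 0.0374 [-4.3  3.  -1.4]
-56 Mz 2.04 0.0373 [-4.4  1.8 -1.7]
-58 Mz 2.53 0.037 [-5.7  1.8  0.9]
-60 Mz 2.35 0.0384 [-3.9  2.3 -1.6]
-62 Mz 2.36 0.0386 [-1.5  5.1 -4.8]
-64 Mz 2.52 0.0388 [-0.2  5.7 -5.4]
-66 Mz 2.08 0.0399 [-2.3  5.4 -4.5]
-68 Mz 2.13 0.04 [-4.1  5.9 -3.4]
-70 Mz 2.15 0.0399 [-4.3  5.1 -2.2]
-72 Mz 2.12 0.0408 [-6.9  5.  -1.3]
-74 Mz 1.84 0.0408 [-5.5  6.3 -1.1]
-74.01323073320144
probe -66 0.04113
probe -60 0.03996
probe -54 0.03799
162.1333
```

```bash
python3 - <<'E'
from bits import *
n=d["nut"]; q=np.array(monitor.current_eef_rot())
bot.move_l([*n,.27],None,.25); bot.move_gripper(0,20); bot.move_l([*n,.242],None,.1); bot.hold(.1); f0=wf(); z=.238
while z>.2:
    bot.move_l([*n,z],None,.05)
    if (wf()-f0)[2]>5: break
    z-=.001
print("top z",tcp()[2]-.017,wf()-f0)
bot.move_l([*n,z-.002],None,.05); bot.hold(.1); print(tcp()[2]-.017,wf()-f0)
bot.move_l([*n,.29],None,.25); print(monitor.current_opening(),monitor.current_t())
E
```

```text
top z 0.21650420071798115 [-2.1  0.   9.4]
0.21634937433126478 [-4.2 -0.4 18.7]
0.0005035108500667402 166.9
```

```bash
python3 - <<'E'
from bits import *
bot.move_l([.60,-.25,.42],None,.3); bot.goto_joints([1.074,.333,.04,1.465,-.013,1.343,-.059]); bot.hold(.2)
a=read_camera("side")[100:384,120:360,::-1]; b=read_camera("top")[90:290,150:440,::-1]
A=cv2.resize(a,(400,473),interpolation=cv2.INTER_CUBIC); B=cv2.resize(b,(400,276),interpolation=cv2.INTER_CUBIC)
B=cv2.copyMakeBorder(B,0,197,0,0,cv2.BORDER_CONSTANT); cv2.imwrite("pics/fin.png",np.hstack([A,B])); print(monitor.current_t())
E
```

```text
169.75
```

View pics/fin.png

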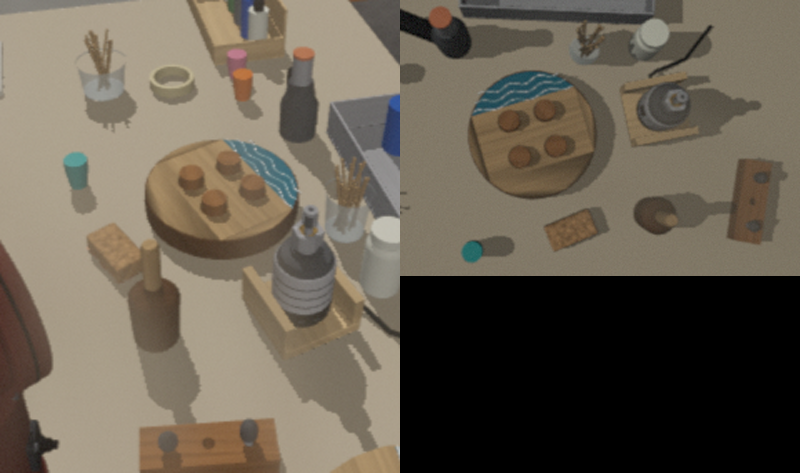

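```bash
python3 -c "
from plant import bot,monitor
bot.sign_off(); print(monitor.current_t())"
```

```text
the job is handed in; nothing more can be done
the job is handed in; nothing more can be done
```

The job is handed in at about 170 s of the 210 s allowed. One check, the nut's final angle, did not clearly agree with the spec.

**Plugs:** All four are in holes of their own and pressed down with the mallet until they stopped solid, at 32–36 N. All four stopped at the same height to within 0.6 mm. That height was about 3.5 mm lower than the 23 mm you gave, and I did not find out why. The plug in the hole at (0.620, 0.059) tipped over at the first try. I pulled it out, stood it on the bench, measured it again, and it then went in without force.

**Mallet:** It stands upright on the bench again near where it was. The last picture shows it upright, with the bystanders in place.

**Bits:** The bit block was knocked about 15 mm aside during the run, so I measured it again before using it. The round-nosed bit went into the empty hole to full depth, and the V bit stayed in the block. The flush-trim bit is in the collet with its top at 216.3 mm, against 216 mm when fully home.

**Nut:** It turned clockwise until it came up solid, and a second and third grip at 60 N (over 2 N m) moved it no further. From the pictures, though, it turned only about 111° (1.94 rad), not 2.2 rad. The resistance rose sharply at the end, so I took that as the stop, with the nut starting slightly above zero. I did not test that, so whether it is past 1.95 rad rests on that reading. I did not measure the grip on the bit directly either.

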